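# Loosen the knurled clamp collar of a tube shaker by two turns

## Task

Loosen the purple knurled collar that clamps the tube rack on the shaker: roll a fingertip round its ribbed rim, anticlockwise as seen from above, until it stands two full turns from tight, its white mark in line with the red pointer, and let go of it there. At tight the mark was on the pointer too; someone has already turned it less than half a turn from there, so the mark now only has to come round to the pointer for the second time; do not undo it any further. Grip and lift nothing, and leave the tube rack, the tip box, the jar and the timer where they are.

Things in the scene. Friction and masses are not known exactly. Their poses are not given: they have to be found in the camera images.
- collar (a joint): Turn of the collar from tight, rad: 0 tight, mark at the pointer; grows anticlockwise seen from above (loosening); 6.28 one full turn, 12.57 two (mark at the pointer again). Starts between 0.4 and 2.4. Constant friction of 0.08 N m (1.5 N along the rim); stays where it is left, does not rise; stops at 0 and three turns.
- collar_top (a point): Centre of the collar's flat top, on its vertical axis, 108 mm above the table; turns with it. Solid purple disc from 80 to 108 mm above the table, 102 mm across, with 30 upright round ribs 6 mm thick on the rim: 108 mm over the ribs, too wide to grip. Free space round the rim: 60 mm or more, and 20 mm below it down to the shaker's deck, but for the clamp bar at its far side.
- mark (a point): Outer end of the white mark on the collar's top (a white bar 8 mm wide, 28 mm long, running along a radius; the rib there is white too), 51 mm from the axis, 108 mm above the table; it goes round with the collar.
- pointer (a point): Tip of the red triangle painted on the shaker's deck, 64 mm from the collar's axis towards the shaker's +y, 61 mm above the table. Flat paint.
- shaker: Fixed white orbital shaker, aluminium deck 60 mm above the table. Origin on the table below the collar's axis, z up; in its own frame the deck spans x -105 to 245, y -115 to 115 mm. The rack stands from x 120 to 197 mm, its low toe from x 100 mm. A flat steel clamp bar, 30 mm wide, 73 to 78 mm above the table, runs from under the collar along +x to x 117 mm.
- rack: Loose wire rack of 24 purple-capped tubes on the shaker's deck, 72 by 178 mm, its caps 139 mm above the table; origin at the centre of its underside. To be left alone.
- tip_box: Loose clear box with a blue lid, 78 by 108 mm, 61 mm high, on the table beside the shaker; origin at the centre of its underside. To be left alone.
- reagent_jar: Loose closed jar with a white cap, 56 mm across, 85 mm high, on the table beside the shaker; origin at the centre of its underside. To be left alone.
- timer: Loose flat grey bench timer, 62 by 68 mm, 20 mm high, on the table beside the shaker; origin at the centre of its underside. To be left alone.

How it is judged:
By the outcome, as a careful person would: the job done as asked, in the order asked, and still so for the second after the job is handed in, with the robot touching nothing.
It also fails if it takes over 61 s, if anything falls off the work surface, if the arm or the gripper's body presses on something with over 40 N, if the wrist force passes 120 N, or if a joint passes its speed limit or range.

## Robot

A 6-joint arm with a two-finger parallel gripper is mounted at the origin on the work surface. World frame = base frame: x ahead of the robot, y to its left, z up, the work surface at z = 0. Lengths are in m, angles in rad, forces in N, time in s.
With the tool pointing down it reaches from about 0.35 to 0.975 m from the base axis. Payload 17.4 kg.
Tool frame: the origin (TCP) lies at the very end of the fingers, on their centre line; the grasp point (between the pads) lies 19 mm behind it; z points along the fingers, y is the direction in which the jaws open and shut (so a half turn about z gives the same grasp; the last joint's range is limited). The gripper opens to 85 mm and grips with 20 to 120 N. Pads are 22 mm wide; open, the fingers measure 114 mm over their backs; the gripper's body (76 mm by 85 mm) begins 54 mm behind the grasp point. The pads swing forward as they close: fully open they stand 13 mm farther back than shut.
Start: joints at [-1.204, 0.116, 1.442, -0, 1.584, -0.038], TCP at [0.266, -0.62, 0.198] pointing down, gripper open.
Joint ranges: [-2.83, 2.83], [-0.83, 2.19], [0.07, 2.5], [-1.14, 4.28], [0.01, 3], [-2.97, 2.97]. Speed limits (rad/s): [1.89, 1.89, 2.22, 3.14, 3.14, 3.14].

## Interface

Orientations are given as a unit quaternion [w, x, y, z].
In Python, from workcell import telemetry, viewer, finish_job gives the robot as it stands. The module is installed in compiled form; this text tells all that it offers.
- The arm moves only by the tool move_arm, never from a script. Its argument "plan" is a list that holds one entry, the list of rows, each a list of 7 numbers: the shift along the tool's x, y, z scaled (see below), then the turn, a rotation vector about the tool's x, y, z scaled (see below), then the closure, from 0 (fully open) to 1 (shut). A call has 1 to 5 rows; each row is the pose to reach, as a shift and turn from the pose commanded when the call began, along the tool's axes at that moment; what a row does not reach only later rows make up. The controller multiplies each number of a shift by 0.4 m and each number of a turn by 90 degrees. A row lasts 1/8 s, in which the tool goes at most 62.5 mm and 10.7 degrees, less where a joint would pass 70% of its speed; a pose out of reach is approached as far as the arm can. A call with a number of a shift or a turn outside -1 to 1 is refused whole. A call with a gripper value outside its range is refused whole. The fingers move at their own pace and stop on an object; the grip force is fixed at half the most. Time passes only in rows, so rows that repeat a pose let the fingers close. It gives the time, the measured TCP pose, the force and the opening at its end, in the units of the state.
- telemetry.get_state(): the state, without advancing time (a new reading comes with each control period).
- viewer.snapshot(name): name is "side" or "top" or "wrist"; returns a dict with "pixels" (400x640x3 uint8, red, green, blue), "fx", "fy", "cx", "cy" (pixels), "rvec" (rotation vector, rad) and "tvec" (3), from world to camera coordinates, as OpenCV has them. Camera axes: x right, y down, z forward; pixel columns grow to the right and rows downward; lengths in m; the calibration is good to about 2 mm. A picture is of the moment at which its call begins. There is no depth.
- finish_job(): hands the job in, once; it reports no verdict.
The state is a dict: "t": time; "qpos": joint angles; "qvel": joint speeds; "tau": joint torques, N m; "eef_pos": TCP position; "eef_rot": TCP orientation; "ft_force": force on the tool from outside, world axes, zero at the start; "ft_torque": the same for the moment, N m; "opening": opening from 0.0 (shut) to 1.0 (fully open).
Only numpy, scipy, OpenCV 4.12 (cv2) and the standard library are available. Lean on these libraries where they do the work, as an engineer would, in place of code of your own. Each camera call takes 0.05 s, during which the arm holds its last target.

## Working session

There is one attempt and no reset: what is moved stays moved. The work goes in short steps, Python scripts to look and compute and a tool call to move; the robot and the scene stay as the last step left them, time stands still between calls to the robot, and variables do not carry over. Pictures are saved under pics/ and viewed, and the job is handed in when it is done.

Besides the shell and the picture viewer there is one more tool, called as name(argument=value, ...) on one line, values as JSON. move_arm: Moves the arm, as the interface text tells. Its arguments: {"type":"object","properties":{"plan":{"type":"array"}},"required":["plan"]}

```bash
mkdir -p pics; cat > h.py <<'E'
from workcell import telemetry, viewer, finish_job
import numpy as np, cv2
def snap(n,f=None):
    s=viewer.snapshot(n)
    if f: cv2.imwrite('pics/'+f+'.png',s['pixels'][:,:,::-1])
    return s
def ray(s,u,v,z):
    R=cv2.Rodrigues(np.array(s['rvec'],float))[0];t=np.array(s['tvec'],float).ravel()
    c=-R.T@t; d=R.T@np.array([(u-s['cx'])/s['fx'],(v-s['cy'])/s['fy'],1])
    return c+d*(z-c[2])/d[2]
def proj(s,p):
    K=np.array([[s['fx'],0,s['cx']],[0,s['fy'],s['cy']],[0,0,1]])
    return cv2.projectPoints(np.array(p,float).reshape(-1,1,3),np.array(s['rvec'],float),np.array(s['tvec'],float),K,None)[0].reshape(-1,2)
E
python3 - <<'E'
from h import *
for n in ['top','side','wrist']: snap(n,n+'0')
s=telemetry.get_state();print(s)
E
```

```text
{'t': 0.15, 'qpos': array([-1.20379312e+00,  1.16387007e-01,  1.44216638e+00, -1.35009645e-05,
        1.58399067e+00, -3.78115172e-02]), 'qvel': array([ 0.00060956, -0.0013798 , -0.00334398, -0.00068783, -0.00040878,
        0.00087033]), 'tau': array([ 1.64698373e-03, -7.32508779e+01, -6.32848334e+01, -1.86506636e-04,
        4.98863636e-03,  3.74178235e-07]), 'eef_pos': array([ 0.2657589 , -0.62027102,  0.19699033]), 'eef_rot': array([-4.68167048e-04,  9.79585375e-01,  2.01028023e-01, -8.46042731e-05]), 'ft_force': array([-0.51976801,  0.73415123,  0.74320657]), 'ft_torque': array([-0.07553157,  0.00822484, -0.02331699]), 'opening': 1.0000983474885758}
```

View pics/top0.png

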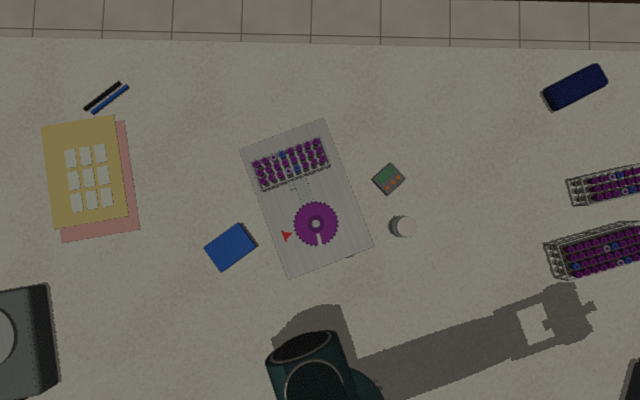

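View pics/side0.png

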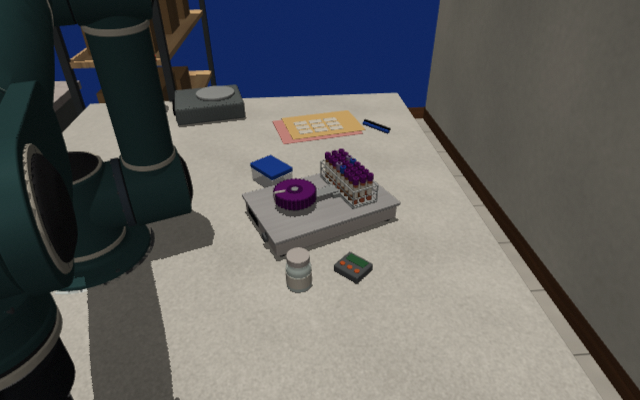

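View pics/wrist0.png

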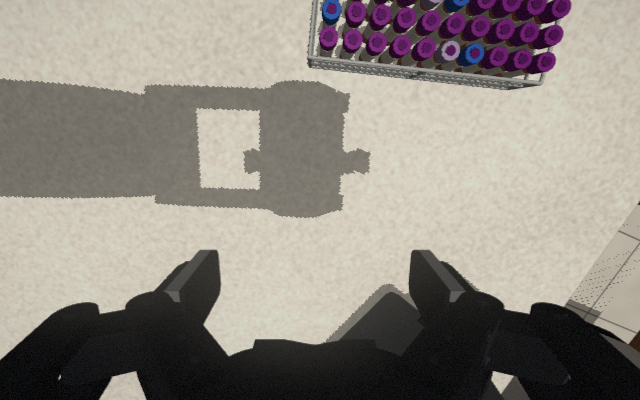

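The top view shows the collar hub near (316,223), the mark pointing down to about (319,243), and the pointer's red triangle at about (287,236). The side view also shows the collar, near (295,193). Next I'll measure these.

```bash
cat >> h.py <<'E'
def measure(s,win=(265,190,375,265),verb=True):
    im=s['pixels'].astype(int); r,g,b=im[...,0],im[...,1],im[...,2]
    M=np.zeros(r.shape,bool); x0,y0,x1,y1=win; M[y0:y1,x0:x1]=1
    pur=((r-g>35)&(b-g>35)&M).astype(np.uint8)
    red=(r-g>50)&(r-b>50)&M
    return pur,red
E
python3 - <<'E'
from h import *
s=snap('top')
pur,red=measure(s)
n,l,st,ce=cv2.connectedComponentsWithStats(pur); i=1+np.argmax(st[1:,4]); print(st[i],ce[i])
cs=max(cv2.findContours((l==i).astype(np.uint8),0,2)[0],key=cv2.contourArea)
pts=cs.reshape(-1,2)
h=cv2.convexHull(cs).reshape(-1,2); W=np.array([ray(s,u,v,.108)[:2] for u,v in h])
(c,r)=cv2.minEnclosingCircle(W.astype(np.float32)); print('hull circle',c,r)
A=np.c_[2*W,np.ones(len(W))]; q=np.linalg.lstsq(A,(W**2).sum(1),rcond=None)[0]; print('fit',q[:2],np.sqrt(q[2]+q[:2]@q[:2]))
ys,xs=np.nonzero(red); print('red',len(xs),xs.mean(),ys.mean())
P=np.array([ray(s,u,v,.061)[:2] for u,v in zip(xs,ys)]); print(P.mean(0))
C=q[:2]; d=np.hypot(*(P-C).T); print('nearest red',P[d.argmin()],d.min(),d.max()); v=P.mean(0)-C; print('ptr ang',np.arctan2(v[1],v[0]))
im=s['pixels']; k=im[190:265,265:375]; cv2.imwrite('pics/z0.png',cv2.resize(k,None,fx=7,fy=7,interpolation=0)[:,:,::-1])
R=cv2.Rodrigues(np.array(s['rvec']))[0]; print('cam',-R.T@s['tvec'],s['fx'])
E
```

```text
[ 295  202   42   43 1229] [315.30919447 222.53702197]
hull circle (0.4994875490665436, 0.05988588184118271) 0.0501880906522274
fit [0.49970749 0.05981416] 0.04940667673933595
red 52 285.5769230769231 234.80769230769232
[0.46910805 0.13354148]
nearest red [0.47389446 0.12022793] 0.0656973083940746 0.08753892830985115
ptr ang 1.9641966052273672
cam [0.49776143 0.05097062 0.97077219] 365.46990475795513
```

View pics/z0.png

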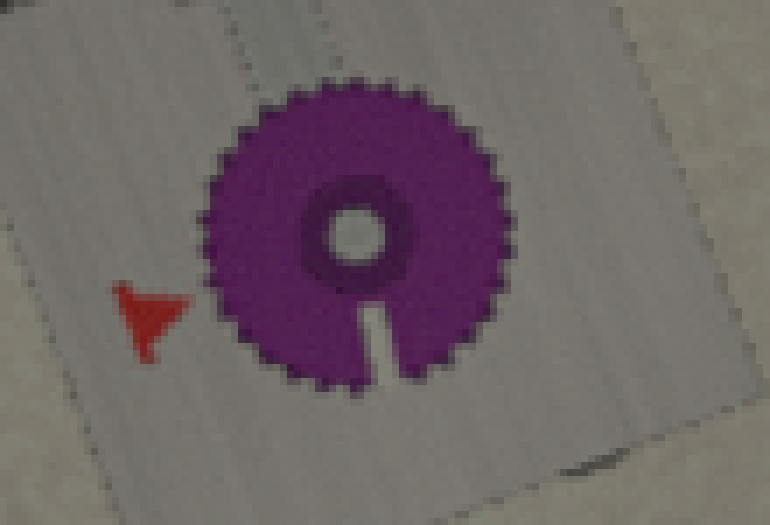

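The collar axis is at about (0.4995, 0.0599), and the pointer direction is about 1.964 rad. The mark reads about 3.34 rad, so the turn is about 1.38 and roughly 11.19 rad remain. The tool's axes are already almost parallel to the shaker's. I'll shut the fingers into a peg and travel over.

move_arm(plan=[[[0.115,-0.105,0,0,0,0,1],[0.23,-0.21,0,0,0,0,1],[0.345,-0.315,0,0,0,0,1],[0.46,-0.42,0,0,0,0,1],[0.575,-0.525,0,0,0,0,1]]])

```text
t: 0.82
eef_pos: [0.3949, -0.335, 0.1976]
eef_rot: [0.0, 0.98, 0.201, 0.0]
ft_force: [1.2, -0.5, 0.7]
opening: -0.001
```

move_arm(plan=[[[0.115,-0.105,0,0,0,0,1],[0.23,-0.21,0,0,0,0,1],[0.345,-0.315,0,0,0,0,1],[0.46,-0.42,0,0,0,0,1],[0.575,-0.525,0,0,0,0,1]]])

```text
t: 1.45
eef_pos: [0.5237, -0.0512, 0.1978]
eef_rot: [0.0, 0.98, 0.201, 0.0]
ft_force: [0.6, -1.3, 0.1]
opening: 0.001
```

```bash
cat >> h.py <<'E'
C=np.array([.4997,.0599]); PTR=1.964
def mark(s):
    im=s['pixels'].astype(float); sw=0;v=np.zeros(2)
    u0,v0=proj(s,[C[0],C[1],.108])[0]
    for y in range(int(v0)-26,int(v0)+27):
        for x in range(int(u0)-26,int(u0)+27):
            p=ray(s,x,y,.108)[:2]-C; r=np.hypot(*p)
            if .024<r<.046:
                w=max(0,im[y,x,1]-60)
                v+=w*p/r; sw+=w
    a=np.arctan2(v[1],v[0]); return a,((a-PTR)%(2*np.pi)), np.hypot(*v)/max(sw,1),sw
def tool():
    s=telemetry.get_state(); q=s['eef_rot']; yaw=2*np.arctan2(q[2],q[1])
    d=s['eef_pos'][:2]-C; a=d@[np.cos(yaw),np.sin(yaw)]; b=d@[np.sin(yaw),-np.cos(yaw)]
    print('t',round(s['t'],2),'a,b mm',np.round([a*1e3,b*1e3],1),'z',round(s['eef_pos'][2],4),'yaw',round(yaw,4),'psi',round(np.degrees(np.arctan2(a,b)),1),'rho',round(np.hypot(a,b)*1e3,1),'F',np.round(s['ft_force'],1),'open',round(s['opening'],2))
E
python3 - <<'E'
from h import *
tool()
s=snap('top','top1'); snap('wrist','wrist1'); snap('side','side1')
print(mark(s)); 
E
```

```text
t 1.45 a,b mm [-21.7 111.5] z 0.1978 yaw 0.4048 psi -11.0 rho 113.6 F [ 0.6 -1.3  0.1] open 0.0
(np.float64(-2.9137968262554246), np.float64(1.4053884809241612), np.float64(0.9972274577112609), np.float64(2578.0))
```

View pics/wrist1.png

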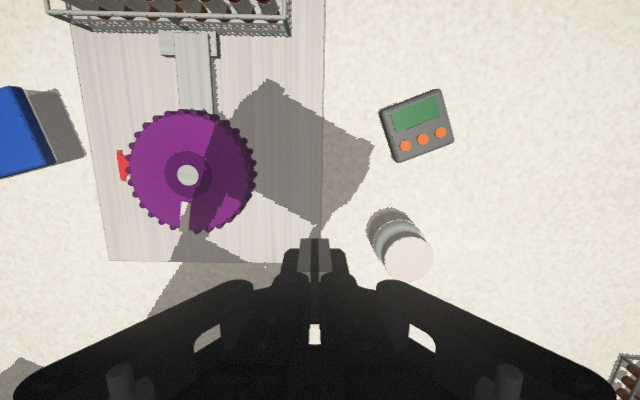

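View pics/side1.png

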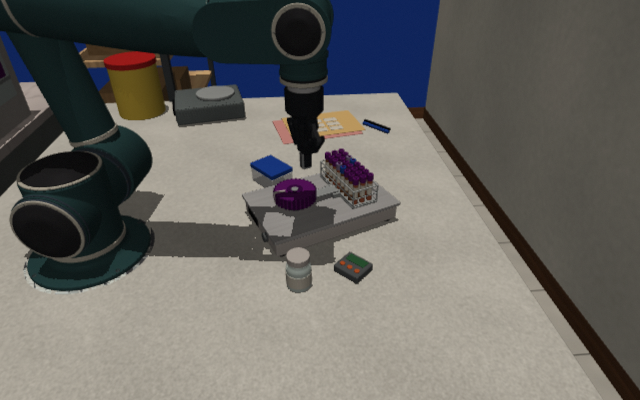

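View pics/top1.png

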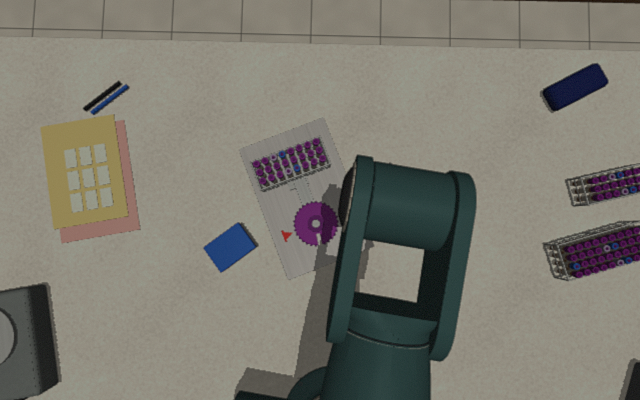

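The wrist view shows the collar centred near (190,172), with its mark at (185,215) and the red pointer at (122,165). The peg tip is at about (315,240). I'll check the peg's width and where the TCP projects.

```bash
python3 - <<'E'
from h import *
s=snap('wrist'); st=telemetry.get_state(); p=st['eef_pos'];y=.4048
tx=np.array([np.cos(y),np.sin(y),0]);ty=np.array([np.sin(y),-np.cos(y),0])
for dz in (0,.013,.019,.03):
    print(dz,np.round(proj(s,[p+[0,0,dz]+i*tx+j*ty for i,j in ((0,0),(.011,0),(-.011,0),(0,.008),(0,-.008),(0,.0145))]),0).tolist())
im=s['pixels'][200:320,250:380]; cv2.imwrite('pics/w1z.png',cv2.resize(np.clip(im.astype(int)*2,0,255).astype(np.uint8),None,fx=5,fy=5)[:,:,::-1])
E
```

```text
0 [[317.0, 233.0], [317.0, 215.0], [317.0, 250.0], [330.0, 233.0], [303.0, 233.0], [341.0, 233.0]]
0.013 [[317.0, 241.0], [317.0, 222.0], [317.0, 259.0], [331.0, 241.0], [302.0, 241.0], [343.0, 241.0]]
0.019 [[317.0, 245.0], [317.0, 226.0], [317.0, 264.0], [332.0, 245.0], [302.0, 245.0], [344.0, 245.0]]
0.03 [[317.0, 254.0], [317.0, 233.0], [317.0, 274.0], [333.0, 254.0], [301.0, 254.0], [346.0, 254.0]]
```

View pics/w1z.png

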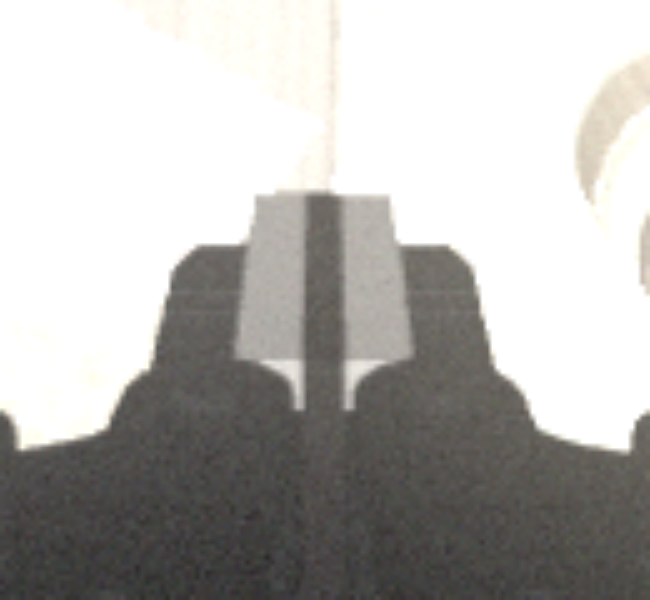

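```bash
python3 - <<'E'
from h import *
st=telemetry.get_state(); p=st['eef_pos'];y=.4048
tx=np.array([np.cos(y),np.sin(y),0]);ty=np.array([np.sin(y),-np.cos(y),0])
w=snap('wrist');R=cv2.Rodrigues(np.array(w['rvec']))[0]; print('wcam rel tcp',(-R.T@w['tvec']-p)@np.c_[tx,ty,[0,0,1]],'fwd',R[2]@np.c_[tx,ty,[0,0,1]])
s=snap('side')
for dz in (0,.02,.04): print(dz,np.round(proj(s,[p+[0,0,dz]+i*tx+j*ty for i,j in ((0,0),(.011,0),(-.011,0),(0,.008),(0,-.008))]),0).tolist())
im=s['pixels'][110:210,250:360]; cv2.imwrite('pics/s1z.png',cv2.resize(np.clip(im.astype(int)*2,0,255).astype(np.uint8),None,fx=6,fy=6)[:,:,::-1])
E
```

```text
wcam rel tcp [ 0.06499643 -0.00024148  0.17674102] fwd [-2.59059732e-01 -2.26788501e-04 -9.65861276e-01]
0 [[305.0, 182.0], [310.0, 181.0], [301.0, 183.0], [307.0, 184.0], [304.0, 180.0]]
0.02 [[305.0, 174.0], [310.0, 173.0], [300.0, 175.0], [307.0, 176.0], [303.0, 172.0]]
0.04 [[305.0, 166.0], [309.0, 165.0], [300.0, 167.0], [306.0, 167.0], [303.0, 164.0]]
```

View pics/s1z.png

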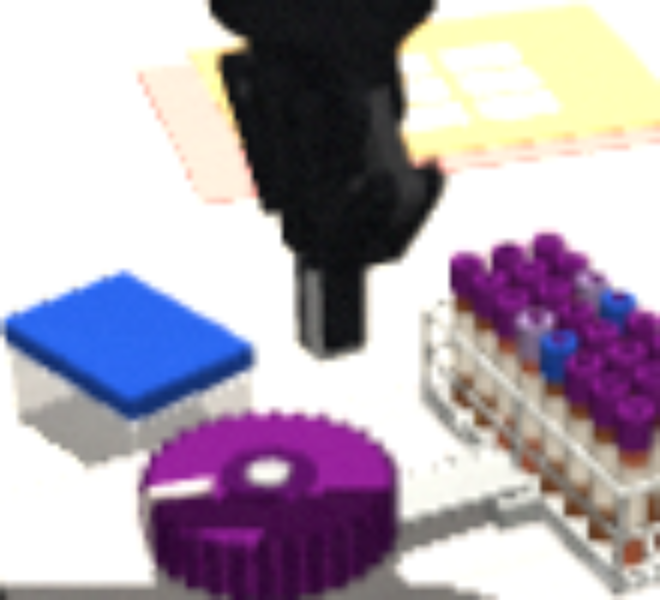

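```bash
python3 - <<'E'
from h import *
st=telemetry.get_state(); p=st['eef_pos']
s=snap('side'); w=snap('wrist'); t=snap('top')
print('side',proj(s,[C[0],C[1],.108]),'wrist',proj(w,[C[0],C[1],.108]))
# triangulate tip centre bottom: wrist (314.5,238) front edge ; 
def tri(obs):
    A=[];b=[]
    for c,u,v in obs:
        R=cv2.Rodrigues(np.array(c['rvec']))[0];tt=np.array(c['tvec'])
        x,y=(u-c['cx'])/c['fx'],(v-c['cy'])/c['fy']
        A+= [R[0]-x*R[2],R[1]-y*R[2]]; b+=[x*tt[2]-tt[0],y*tt[2]-tt[1]]
    X,r,_,_=np.linalg.lstsq(np.array(A),np.array(b),rcond=None); return X,r
# front-edge corners (+x face): -y' end (col 301) and +y' end (col 328) in wrist; in side: near edge corners
print('corner +ty/+tx', tri([(w,328,238.5),(s,250+365/6,110+345/6)]))
print('hub',tri([(w,188,175),(s,295,188.7)]),tri([(t,265+357/7-.5,190+236/7-.5),(s,295,188.7)]))
print(p)
E
```

```text
side [[293.94469463 189.43624345]] wrist [[180.25459538 168.66515633]]
corner +ty/+tx (array([ 0.53526946, -0.0561408 ,  0.23497148]), array([7.00612616e-07]))
hub (array([0.50123089, 0.04901868, 0.11751172]), array([2.45334889e-06])) (array([0.50093648, 0.05956364, 0.11023869]), array([4.25825718e-06]))
[ 0.52298863 -0.05389778  0.19752997]
```

Both views put the visible fingertip about 35 mm above the reported TCP, which disagrees with the interface text. I'll go down beside the collar, well clear of it, and check the actual height there.

move_arm(plan=[[[0.057,-0.03,0.1,0,0,0,1],[0.057,-0.03,0.2,0,0,0,1],[0.057,-0.03,0.264,0,0,0,1],[0.057,-0.03,0.264,0,0,0,1]]])

```text
t: 2.4
eef_pos: [0.5384, -0.0339, 0.0904]
eef_rot: [-0.0, 0.98, 0.2, -0.001]
ft_force: [0.3, -0.7, -0.1]
opening: -0.001
```

```bash
python3 - <<'E'
from h import *
tool()
st=telemetry.get_state(); p=st['eef_pos']
s=snap('side'); w=snap('wrist','wrist2')
print(proj(s,[p,p+[0,0,.035]]),proj(w,[p,p+[0,0,.035]]))
im=s['pixels'][110:230,240:370]; cv2.imwrite('pics/s2z.png',cv2.resize(np.clip(im.astype(int)*2,0,255).astype(np.uint8),None,fx=6,fy=5)[:,:,::-1])
E
```

```text
t 2.4 a,b mm [ -1.3 101.5] z 0.0904 yaw 0.4035 psi -0.7 rho 101.5 F [ 0.3 -0.7 -0.1] open -0.0
[[312.21114595 216.51535032]
 [312.0063883  204.18214587]] [[314.10062181 231.37843487]
 [314.00166033 256.01472051]]
```

View pics/s2z.png

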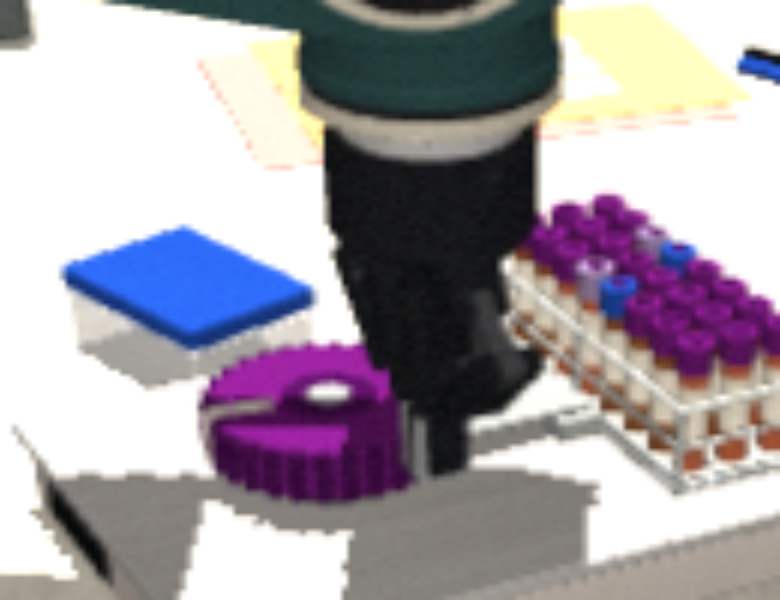

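View pics/wrist2.png

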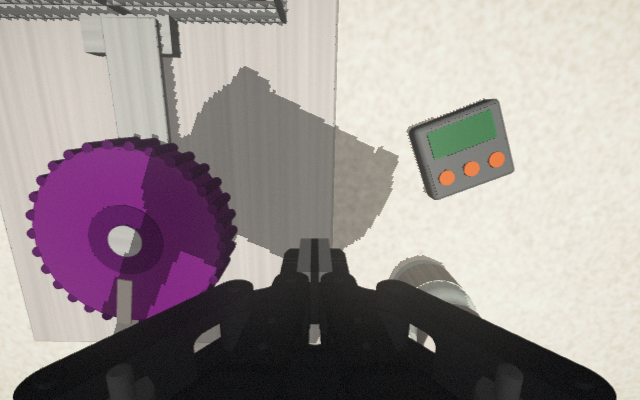

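The side view again puts the tip at about (313,205), roughly 35 mm above the reported TCP. Going down another 25 mm is safe whichever is right, because the deck is at 60 mm. I'll do that and look.

move_arm(plan=[[[0,0,0.06,0,0,0,1],[0,0,0.06,0,0,0,1]]])

```text
t: 2.75
eef_pos: [0.5392, -0.0335, 0.0682]
eef_rot: [-0.0, 0.98, 0.201, -0.0]
ft_force: [0.4, -0.6, 0.1]
opening: -0.0
```

```bash
python3 - <<'E'
from h import *
tool()
st=telemetry.get_state(); p=st['eef_pos']
s=snap('side'); w=snap('wrist','wrist3')
print(proj(s,[p,p+[0,0,.035]]))
im=s['pixels'][130:250,240:370]; cv2.imwrite('pics/s3z.png',cv2.resize(np.clip(im.astype(int)*2,0,255).astype(np.uint8),None,fx=6,fy=5)[:,:,::-1])
E
```

```text
t 2.75 a,b mm [ -0.4 101.4] z 0.0682 yaw 0.4044 psi -0.2 rho 101.4 F [ 0.4 -0.6  0.1] open -0.0
[[312.68510359 223.97285898]
 [312.49213378 211.94112231]]
```

View pics/s3z.png

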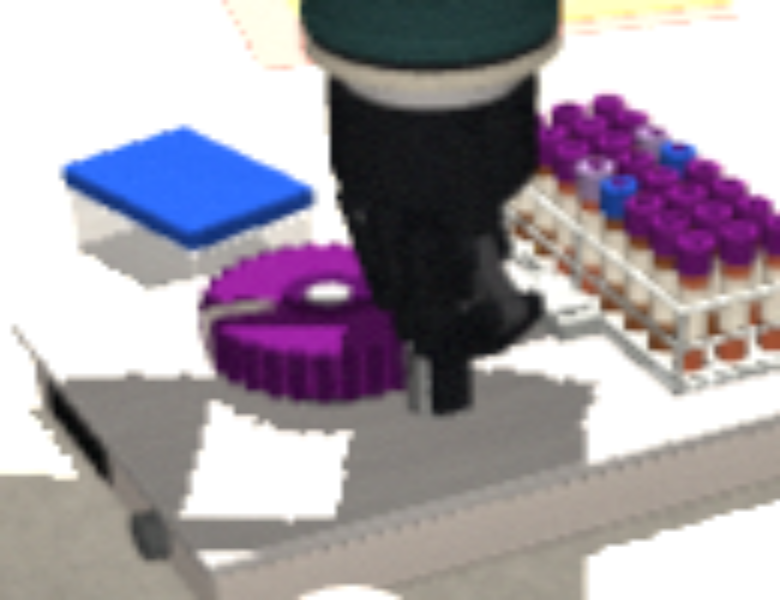

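move_arm(plan=[[[0,0,0.022,0,0,0,1],[0,0,0.022,0,0,0,1]]])

```text
t: 3.1
eef_pos: [0.5393, -0.0332, 0.0589]
eef_rot: [-0.0, 0.98, 0.201, -0.0]
ft_force: [1.1, 0.2, -0.8]
opening: -0.004
```

move_arm(plan=[[[0,0,0.008,0,0,0,1],[0,0,0.008,0,0,0,1]]])

```text
t: 3.35
eef_pos: [0.5394, -0.0332, 0.0558]
eef_rot: [-0.0, 0.98, 0.201, -0.0]
ft_force: [-0.6, 0.5, -0.6]
opening: -0.004
```

There's no contact even at TCP 0.056, below deck height, so the true tip sits about 35 mm above the reported TCP, at z of about 0.09. That's right for the rim. Now moving in.

move_arm(plan=[[[0,-0.085,0,0,0,0,1],[0,-0.085,0,0,0,0,1],[0,-0.09,0,0,0,0,1],[0,-0.09,0,0,0,0,1]]])

```text
t: 3.85
eef_pos: [0.5257, -0.0012, 0.0562]
eef_rot: [0.001, 0.98, 0.201, 0.0]
ft_force: [2.9, -9.5, -1.2]
opening: 0.001
```

move_arm(plan=[[[0,-0.005,0,0,0,0,1],[0,-0.01,0,0,0,0,1],[0,-0.01,0,0,0,0,1]]])

```text
t: 4.22
eef_pos: [0.5254, -0.0004, 0.0565]
eef_rot: [0.004, 0.98, 0.2, 0.001]
ft_force: [14.6, -34.6, -5.6]
opening: -0.001
```

```bash
python3 - <<'E'
from h import *
tool()
s=snap('side'); w=snap('wrist','wrist4')
im=s['pixels'][130:250,240:370]; cv2.imwrite('pics/s4z.png',cv2.resize(np.clip(im.astype(int)*2,0,255).astype(np.uint8),None,fx=6,fy=5)[:,:,::-1])
E
```

```text
t 4.22 a,b mm [-0.1 65.6] z 0.0565 yaw 0.4037 psi -0.1 rho 65.6 F [ 14.6 -34.6  -5.6] open -0.0
```

View pics/s4z.png

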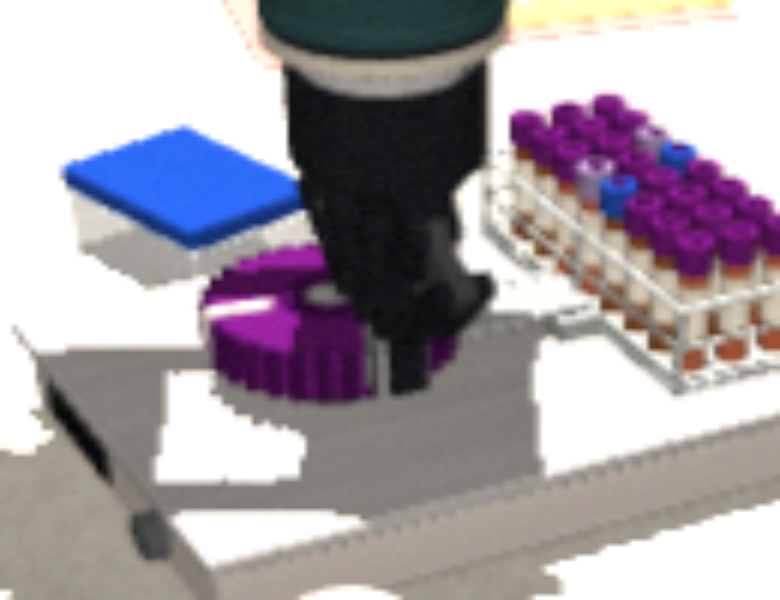

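View pics/wrist4.png

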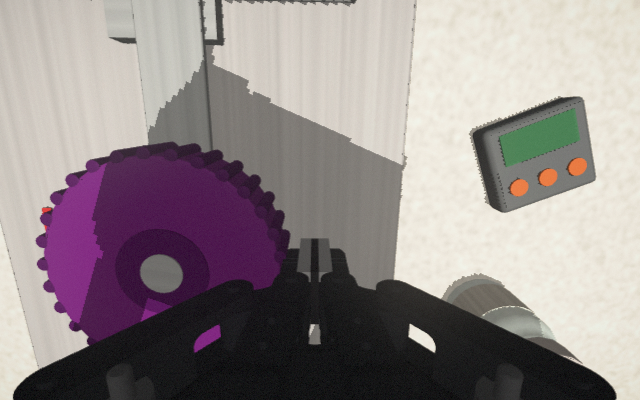

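The peg meets the rim at b of about 66 mm, with a stiffness of roughly 9 N/mm. The side view shows the pad lying against the rim at about (303,204). Next I'll plan the orbit as a rounded-rectangle path with a light preload.

```bash
cat >> h.py <<'E'
def path(s,R=52,ha=11,hb=12):
    """arc length mm from (a=0,b=R+hb), going anticlockwise seen from above -> (a,b) mm"""
    q=np.pi/2*R; segs=[('l',ha,(0,R+hb),(1,0)),('c',q,(ha,hb),0),('l',2*hb,(R+ha,hb),(0,-1)),('c',q,(ha,-hb),1),
     ('l',2*ha,(ha,-R-hb),(-1,0)),('c',q,(-ha,-hb),2),('l',2*hb,(-R-ha,-hb),(0,1)),('c',q,(-ha,hb),3),('l',ha,(-ha,R+hb),(1,0))]
    s=s%sum(x[1] for x in segs)
    for k,L,p,d in segs:
        if s<=L:
            if k=='l': return np.array(p)+s*np.array(d)
            t=d*np.pi/2+s/R; return np.array(p)+R*np.array([np.sin(t),np.cos(t)])
        s-=L
def rows(cmd,s0,ds,n=5,**k):
    out=[]
    for i in range(1,n+1):
        o=np.round((path(s0+ds*i,**k)-cmd)/400,3); out.append([*o.tolist(),0,0,0,0,1])
    print('rows',[[float(x) for x in r] for r in out]); e=np.array(out[-1][:2])*400+cmd; print('cmd',np.round(e,1).tolist(),'s',s0+ds*n)
E
python3 -c "
from h import *
rows(np.array([0,61.4]),0,9)"
```

```text
rows [[0.022, 0.007, 0.0, 0.0, 0.0, 0.0, 1.0], [0.045, 0.005, 0.0, 0.0, 0.0, 0.0, 1.0], [0.067, 0.0, 0.0, 0.0, 0.0, 0.0, 1.0], [0.088, -0.008, 0.0, 0.0, 0.0, 0.0, 1.0], [0.107, -0.02, 0.0, 0.0, 0.0, 0.0, 1.0]]
cmd [42.8, 53.4] s 45
```

move_arm(plan=[[[0.022,0.007,0,0,0,0,1],[0.045,0.005,0,0,0,0,1],[0.067,0,0,0,0,0,1],[0.088,-0.008,0,0,0,0,1],[0.107,-0.02,0,0,0,0,1]]])

```text
t: 4.95
eef_pos: [0.5602, 0.0281, 0.056]
eef_rot: [-0.0, 0.98, 0.201, -0.0]
ft_force: [0.1, -2.3, 0.3]
opening: -0.006
```

```bash
python3 - <<'E'
from h import *
tool()
w=snap('wrist','wrist5');t=snap('top','top5'); s=snap('side')
print(mark(t))
im=s['pixels'][130:250,240:370]; cv2.imwrite('pics/s5z.png',cv2.resize(np.clip(im.astype(int)*2,0,255).astype(np.uint8),None,fx=6,fy=5)[:,:,::-1])
rows(np.array([42.8,53.4]),45,9)
E
```

```text
t 4.95 a,b mm [43.  53.1] z 0.056 yaw 0.4047 psi 39.1 rho 68.3 F [ 0.1 -2.3  0.3] open -0.01
(np.float64(-2.090356185273954), np.float64(2.2288291219056324), np.float64(0.9508772530340484), np.float64(2480.0))
rows [[0.016, -0.015, 0.0, 0.0, 0.0, 0.0, 1.0], [0.03, -0.033, 0.0, 0.0, 0.0, 0.0, 1.0], [0.04, -0.053, 0.0, 0.0, 0.0, 0.0, 1.0], [0.047, -0.075, 0.0, 0.0, 0.0, 0.0, 1.0], [0.05, -0.097, 0.0, 0.0, 0.0, 0.0, 1.0]]
cmd [62.8, 14.6] s 90
```

View pics/s5z.png

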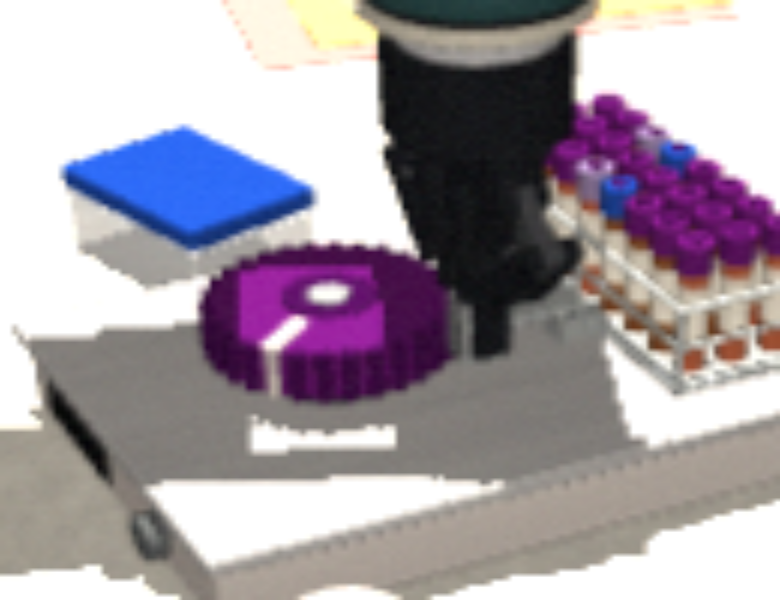

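View pics/wrist5.png

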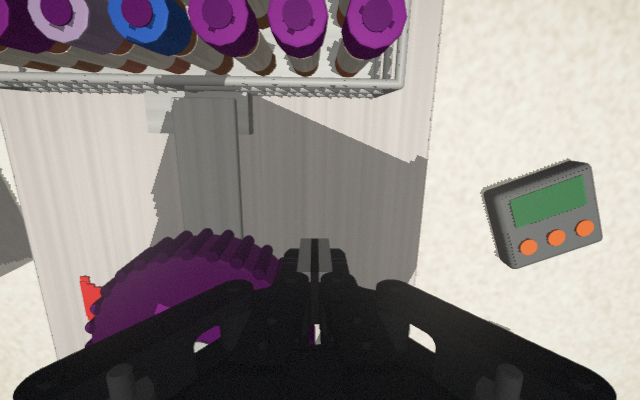

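It works: the turn went from about 1.40 to 2.23, matching no-slip rolling. The mark in the side view is now near (287,199), and the peg's clear of the rack. Continuing with slightly more preload.

```bash
python3 - <<'E'
from h import *
rows(np.array([42.8,53.4]),45,9,R=50.5)
E
```

```text
rows [[0.015, -0.02, 0.0, 0.0, 0.0, 0.0, 1.0], [0.029, -0.038, 0.0, 0.0, 0.0, 0.0, 1.0], [0.039, -0.059, 0.0, 0.0, 0.0, 0.0, 1.0], [0.045, -0.08, 0.0, 0.0, 0.0, 0.0, 1.0], [0.047, -0.103, 0.0, 0.0, 0.0, 0.0, 1.0]]
cmd [61.6, 12.2] s 90
```

move_arm(plan=[[[0.015,-0.02,0,0,0,0,1],[0.029,-0.038,0,0,0,0,1],[0.039,-0.059,0,0,0,0,1],[0.045,-0.08,0,0,0,0,1],[0.047,-0.103,0,0,0,0,1]]])

```text
t: 5.72
eef_pos: [0.5639, 0.0741, 0.0568]
eef_rot: [0.0, 0.98, 0.201, 0.004]
ft_force: [31.3, 6.2, -12.5]
opening: -0.001
```

```bash
python3 - <<'E'
from h import *
tool()
t=snap('top','top6'); s=snap('side')
print(mark(t))
im=s['pixels'][130:250,240:370]; cv2.imwrite('pics/s6z.png',cv2.resize(np.clip(im.astype(int)*2,0,255).astype(np.uint8),None,fx=6,fy=5)[:,:,::-1])
rows(np.array([61.6,12.2]),90,9,R=50.5)
E
```

```text
t 5.72 a,b mm [64.6 12.2] z 0.0568 yaw 0.4047 psi 79.3 rho 65.8 F [ 31.3   6.2 -12.5] open -0.0
(np.float64(-1.1908988124307092), np.float64(3.128286494748877), np.float64(0.9977374900326302), np.float64(701.0))
rows [[-0.0, -0.022, 0.0, 0.0, 0.0, 0.0, 1.0], [-0.0, -0.045, 0.0, 0.0, 0.0, 0.0, 1.0], [-0.0, -0.067, 0.0, 0.0, 0.0, 0.0, 1.0], [-0.004, -0.089, 0.0, 0.0, 0.0, 0.0, 1.0], [-0.011, -0.111, 0.0, 0.0, 0.0, 0.0, 1.0]]
cmd [57.2, -32.2] s 135
```

View pics/s6z.png

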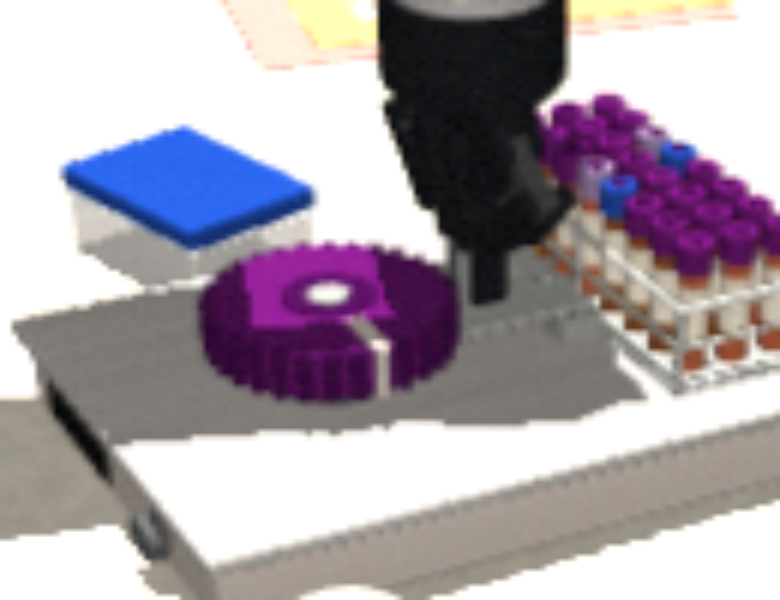

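View pics/top6.png

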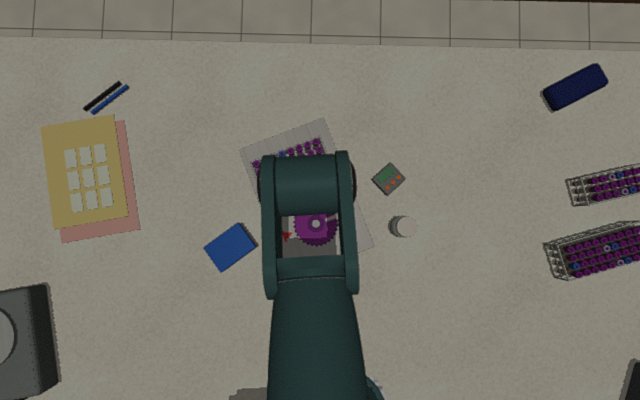

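```bash
sed -i 's/R=52,ha=11,hb=12/R=57.5,ha=6,hb=6.5/' h.py; python3 - <<'E'
from h import *
rows(np.array([61.6,12.2]),90,10)
rows(np.array([57.6,-33]),140,10)
E
```

```text
rows [[0.005, -0.023, 0.0, 0.0, 0.0, 0.0, 1.0], [0.005, -0.048, 0.0, 0.0, 0.0, 0.0, 1.0], [0.002, -0.073, 0.0, 0.0, 0.0, 0.0, 1.0], [-0.004, -0.097, 0.0, 0.0, 0.0, 0.0, 1.0], [-0.015, -0.12, 0.0, 0.0, 0.0, 0.0, 1.0]]
cmd [55.6, -35.8] s 140
rows [[-0.02, -0.027, 0.0, 0.0, 0.0, 0.0, 1.0], [-0.038, -0.045, 0.0, 0.0, 0.0, 0.0, 1.0], [-0.058, -0.059, 0.0, 0.0, 0.0, 0.0, 1.0], [-0.081, -0.069, 0.0, 0.0, 0.0, 0.0, 1.0], [-0.105, -0.075, 0.0, 0.0, 0.0, 0.0, 1.0]]
cmd [15.6, -63.0] s 190
```

move_arm(plan=[[[0.005,-0.023,0,0,0,0,1],[0.005,-0.048,0,0,0,0,1],[0.002,-0.073,0,0,0,0,1],[-0.004,-0.097,0,0,0,0,1],[-0.015,-0.12,0,0,0,0,1]]])

```text
t: 6.45
eef_pos: [0.5369, 0.1161, 0.0564]
eef_rot: [-0.001, 0.98, 0.201, 0.001]
ft_force: [4.2, 2.6, -0.6]
opening: 0.005
```

```bash
python3 - <<'E'
from h import *
tool()
t=snap('top','top7'); s=snap('side')
print(mark(t))
im=s['pixels'][130:250,240:370]; cv2.imwrite('pics/s7z.png',cv2.resize(np.clip(im.astype(int)*2,0,255).astype(np.uint8),None,fx=6,fy=5)[:,:,::-1])
rows(np.array([55.6,-35.8]),140,10)
E
```

```text
t 6.45 a,b mm [ 56.3 -37. ] z 0.0564 yaw 0.4051 psi 123.3 rho 67.4 F [ 4.2  2.6 -0.6] open 0.0
(np.float64(-0.9596251762473246), np.float64(3.3595601309322616), np.float64(0.5747344193659337), np.float64(277.0))
rows [[-0.015, -0.02, 0.0, 0.0, 0.0, 0.0, 1.0], [-0.033, -0.038, 0.0, 0.0, 0.0, 0.0, 1.0], [-0.053, -0.052, 0.0, 0.0, 0.0, 0.0, 1.0], [-0.076, -0.062, 0.0, 0.0, 0.0, 0.0, 1.0], [-0.1, -0.068, 0.0, 0.0, 0.0, 0.0, 1.0]]
cmd [15.6, -63.0] s 190
```

View pics/s7z.png

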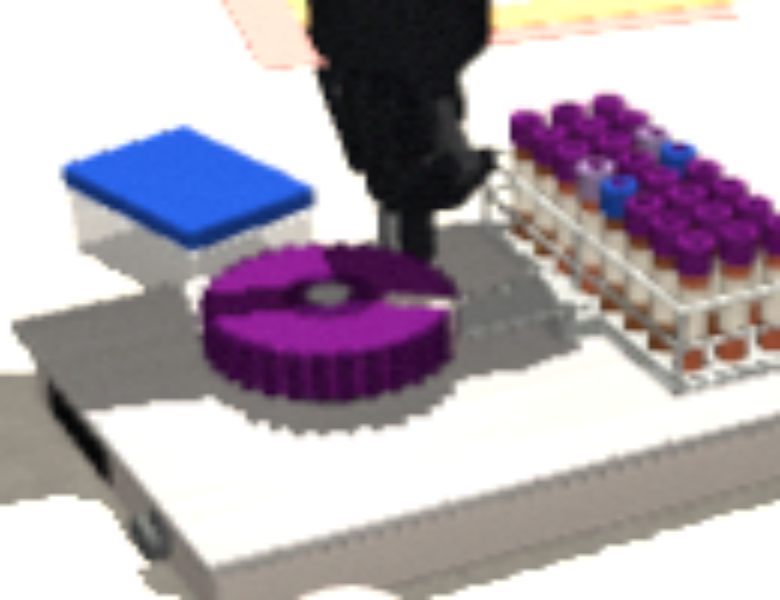

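```bash
cat >> h.py <<'E'
def mk(s):
    im=s['pixels'].astype(float); u0,v0=proj(s,[*C,.108])[0]
    A=[];n=0
    for y in range(int(v0)-30,int(v0)+31):
        for x in range(int(u0)-30,int(u0)+31):
            p=ray(s,x,y,.108)[:2]-C; r=np.hypot(*p)
            if .027<r<.045:
                R_,G,B=im[y,x]; n+=1
                if G>24 and G/(R_+B)>.3: A.append((p/r)*min(1,(G/(R_+B)-.15)/.3))
    A=np.array(A)
    if len(A)<5: return None
    v=A.sum(0); a=np.arctan2(v[1],v[0]); return dict(turn=round((a-PTR)%(2*np.pi),3),conc=round(np.hypot(*v)/np.hypot(*A.T).sum(),3),n=len(A))
E
python3 - <<'E'
from h import *
print(mk(snap('top')),mk(snap('side')))
E
```

```text
{'turn': np.float64(4.834), 'conc': np.float64(0.257), 'n': 433} {'turn': np.float64(4.228), 'conc': np.float64(0.996), 'n': 17}
```

move_arm(plan=[[[-0.015,-0.02,0,0,0,0,1],[-0.033,-0.038,0,0,0,0,1],[-0.053,-0.052,0,0,0,0,1],[-0.076,-0.062,0,0,0,0,1],[-0.1,-0.068,0,0,0,0,1]]])

```text
t: 7.28
eef_pos: [0.4884, 0.1257, 0.0562]
eef_rot: [-0.002, 0.98, 0.201, 0.0]
ft_force: [0.4, 18.6, 0.7]
opening: -0.001
```

```bash
python3 - <<'E'
from h import *
tool()
t=snap('top'); s=snap('side')
print(mk(t),mk(s))
im=s['pixels'][130:250,240:370]; cv2.imwrite('pics/s8z.png',cv2.resize(np.clip(im.astype(int)*2,0,255).astype(np.uint8),None,fx=6,fy=5)[:,:,::-1])
rows(np.array([15.6,-63]),190,10)
E
```

```text
t 7.28 a,b mm [ 15.6 -64.9] z 0.0562 yaw 0.4053 psi 166.5 rho 66.8 F [ 0.4 18.6  0.7] open -0.0
{'turn': np.float64(6.087), 'conc': np.float64(0.555), 'n': 410} {'turn': np.float64(5.034), 'conc': np.float64(0.995), 'n': 18}
rows [[-0.025, -0.002, 0.0, 0.0, 0.0, 0.0, 1.0], [-0.05, -0.002, 0.0, 0.0, 0.0, 0.0, 1.0], [-0.075, -0.001, 0.0, 0.0, 0.0, 0.0, 1.0], [-0.099, 0.005, 0.0, 0.0, 0.0, 0.0, 1.0], [-0.122, 0.015, 0.0, 0.0, 0.0, 0.0, 1.0]]
cmd [-33.2, -57.0] s 240
```

View pics/s8z.png

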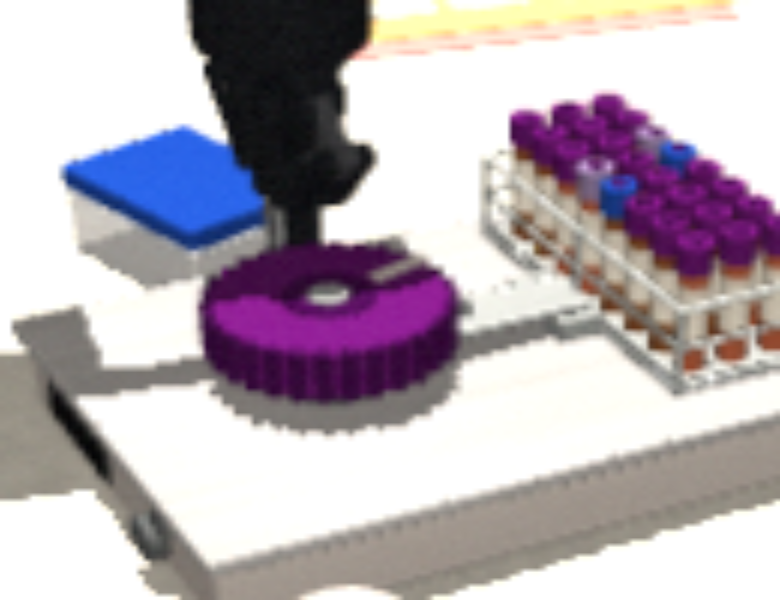

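The side view shows the mark swinging round to about (306,184), for a turn of about 5.03. Continuing.

move_arm(plan=[[[-0.025,-0.002,0,0,0,0,1],[-0.05,-0.002,0,0,0,0,1],[-0.075,-0.001,0,0,0,0,1],[-0.099,0.005,0,0,0,0,1],[-0.122,0.015,0,0,0,0,1]]])

```text
t: 8.0
eef_pos: [0.4458, 0.0993, 0.056]
eef_rot: [-0.0, 0.98, 0.201, -0.0]
ft_force: [1.2, 1.9, -0.4]
opening: 0.007
```

```bash
python3 - <<'E'
from h import *
tool()
t=snap('top'); s=snap('side')
print(mk(t),mk(s))
rows(np.array([-33.2,-57]),240,10)
E
```

```text
t 8.0 a,b mm [-34.  -57.5] z 0.056 yaw 0.4053 psi -149.4 rho 66.8 F [ 1.2  1.9 -0.4] open 0.01
{'turn': np.float64(0.981), 'conc': np.float64(0.676), 'n': 346} {'turn': np.float64(5.887), 'conc': np.float64(0.997), 'n': 12}
rows [[-0.021, 0.013, 0.0, 0.0, 0.0, 0.0, 1.0], [-0.039, 0.03, 0.0, 0.0, 0.0, 0.0, 1.0], [-0.054, 0.05, 0.0, 0.0, 0.0, 0.0, 1.0], [-0.065, 0.073, 0.0, 0.0, 0.0, 0.0, 1.0], [-0.073, 0.097, 0.0, 0.0, 0.0, 0.0, 1.0]]
cmd [-62.4, -18.2] s 290
```

move_arm(plan=[[[-0.02,0.014,0,0,0,0,1],[-0.037,0.031,0,0,0,0,1],[-0.052,0.05,0,0,0,0,1],[-0.064,0.073,0,0,0,0,1],[-0.073,0.097,0,0,0,0,1]]])

```text
t: 8.72
eef_pos: [0.4347, 0.0512, 0.0559]
eef_rot: [0.0, 0.98, 0.201, -0.0]
ft_force: [-1.3, 0.1, 0.0]
opening: -0.001
```

```bash
python3 - <<'E'
from h import *
tool()
s=snap('side')
print(mk(s))
rows(np.array([-62.4,-18.2]),290,10)
im=s['pixels'][130:250,240:370]; cv2.imwrite('pics/s9z.png',cv2.resize(np.clip(im.astype(int)*2,0,255).astype(np.uint8),None,fx=6,fy=5)[:,:,::-1])
E
```

```text
t 8.72 a,b mm [-63.2 -17.6] z 0.0559 yaw 0.4045 psi -105.6 rho 65.6 F [-1.3  0.1  0. ] open -0.0
{'turn': np.float64(0.406), 'conc': np.float64(0.995), 'n': 20}
rows [[-0.003, 0.024, 0.0, 0.0, 0.0, 0.0, 1.0], [-0.003, 0.049, 0.0, 0.0, 0.0, 0.0, 1.0], [-0.002, 0.074, 0.0, 0.0, 0.0, 0.0, 1.0], [0.002, 0.099, 0.0, 0.0, 0.0, 0.0, 1.0], [0.011, 0.122, 0.0, 0.0, 0.0, 0.0, 1.0]]
cmd [-58.0, 30.6] s 340
```

View pics/s9z.png

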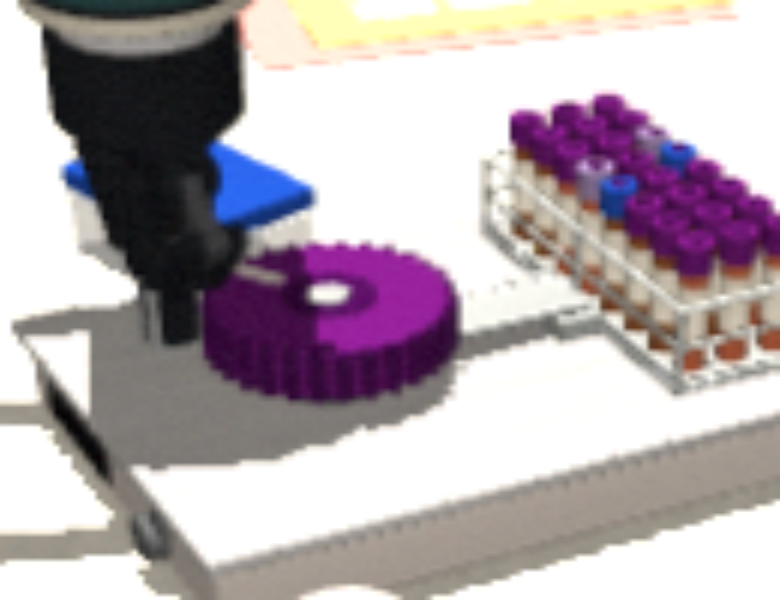

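The turn is now about 6.69, so the mark has passed the pointer once; in the side view it's at about (283,184). The contact on this side is light, so I'll press slightly more.

move_arm(plan=[[[0.001,0.024,0,0,0,0,1],[0.001,0.049,0,0,0,0,1],[0.002,0.074,0,0,0,0,1],[0.006,0.098,0,0,0,0,1],[0.014,0.12,0,0,0,0,1]]])

```text
t: 9.4
eef_pos: [0.4594, 0.0097, 0.056]
eef_rot: [0.0, 0.98, 0.201, -0.0]
ft_force: [-3.7, -0.5, -0.4]
opening: 0.006
```

```bash
python3 - <<'E'
from h import *
tool()
s=snap('side')
print(mk(s))
rows(np.array([-56.8,29.8]),340,10)
E
```

```text
t 9.4 a,b mm [-56.8  30.3] z 0.056 yaw 0.4046 psi -61.9 rho 64.4 F [-3.7 -0.5 -0.4] open 0.01
{'turn': np.float64(0.242), 'conc': np.float64(0.995), 'n': 15}
rows [[0.009, 0.024, 0.0, 0.0, 0.0, 0.0, 1.0], [0.025, 0.043, 0.0, 0.0, 0.0, 0.0, 1.0], [0.044, 0.059, 0.0, 0.0, 0.0, 0.0, 1.0], [0.066, 0.072, 0.0, 0.0, 0.0, 0.0, 1.0], [0.089, 0.08, 0.0, 0.0, 0.0, 0.0, 1.0]]
cmd [-21.2, 61.8] s 390
```

```bash
python3 - <<'E'
from h import *
s=snap('side')
im=s['pixels'][130:250,240:370]; cv2.imwrite('pics/s10z.png',cv2.resize(np.clip(im.astype(int)*2,0,255).astype(np.uint8),None,fx=6,fy=5)[:,:,::-1])
E
```

```text
(no output)
```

View pics/s10z.png

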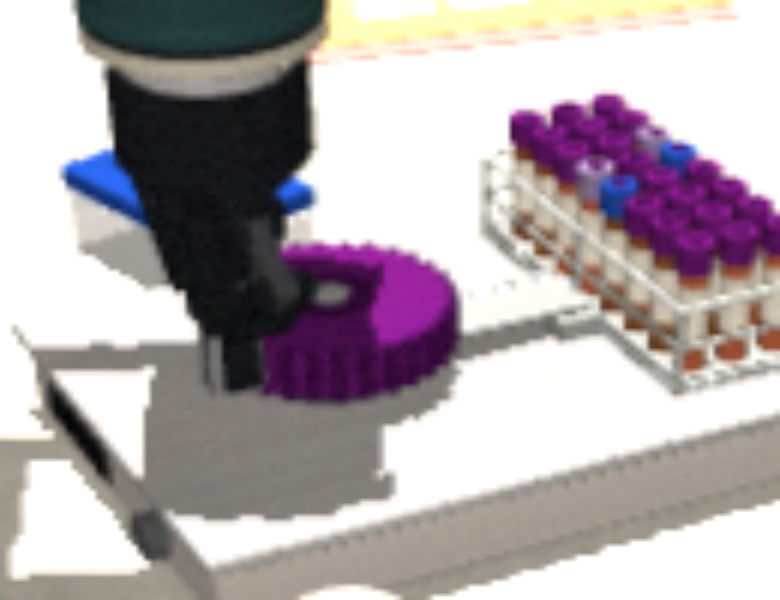

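The gripper is hiding the mark, so I'll keep going with a bit more preload.

move_arm(plan=[[[0.011,0.022,0,0,0,0,1],[0.027,0.041,0,0,0,0,1],[0.046,0.057,0,0,0,0,1],[0.068,0.07,0,0,0,0,1],[0.09,0.08,0,0,0,0,1]]])

```text
t: 10.12
eef_pos: [0.5053, -0.0066, 0.0561]
eef_rot: [0.002, 0.98, 0.201, -0.0]
ft_force: [-1.8, -11.2, -0.6]
opening: 0.003
```

```bash
python3 - <<'E'
from h import *
tool()
s=snap('side');w=snap('wrist','w11');t=snap('top','top11')
print(mk(s),mk(t))
im=s['pixels'][130:250,240:370]; cv2.imwrite('pics/s11z.png',cv2.resize(np.clip(im.astype(int)*2,0,255).astype(np.uint8),None,fx=6,fy=5)[:,:,::-1])
rows(np.array([-20.8,61.8]),390,10)
E
```

```text
t 10.12 a,b mm [-21.   63.4] z 0.0561 yaw 0.4043 psi -18.4 rho 66.8 F [ -1.8 -11.2  -0.6] open 0.0
{'turn': np.float64(4.147), 'conc': np.float64(0.474), 'n': 60} {'turn': np.float64(2.699), 'conc': np.float64(0.465), 'n': 461}
rows [[0.024, 0.005, 0.0, 0.0, 0.0, 0.0, 1.0], [0.049, 0.006, 0.0, 0.0, 0.0, 0.0, 1.0], [0.074, 0.005, 0.0, 0.0, 0.0, 0.0, 1.0], [0.099, 0.002, 0.0, 0.0, 0.0, 0.0, 1.0], [0.122, -0.006, 0.0, 0.0, 0.0, 0.0, 1.0]]
cmd [28.0, 59.4] s 440
```

View pics/s11z.png

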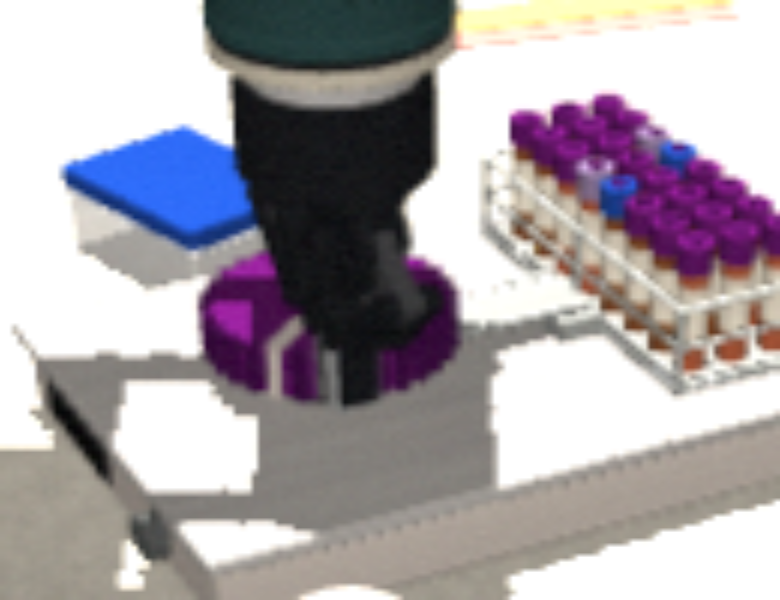

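View pics/top11.png

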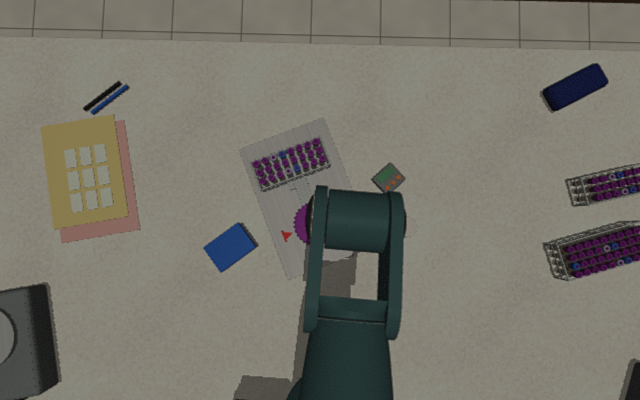

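The side view shows the white rib at about (286,200), as it was at 2.23, so the total is about 8.4–8.5. Continuing the orbit.

move_arm(plan=[[[0.024,0.005,0,0,0,0,1],[0.049,0.006,0,0,0,0,1],[0.074,0.004,0,0,0,0,1],[0.099,0,0,0,0,0,1],[0.121,-0.008,0,0,0,0,1]]])

```text
t: 10.9
eef_pos: [0.5496, 0.0161, 0.0562]
eef_rot: [0.001, 0.98, 0.201, 0.001]
ft_force: [6.3, -8.5, -3.2]
opening: -0.001
```

```bash
python3 - <<'E'
from h import *
tool()
s=snap('side')
print(mk(s))
rows(np.array([27.6,58.6]),440,10)
E
```

```text
t 10.9 a,b mm [28.6 59.9] z 0.0562 yaw 0.4044 psi 25.5 rho 66.4 F [ 6.3 -8.5 -3.2] open -0.0
{'turn': np.float64(3.455), 'conc': np.float64(0.964), 'n': 23}
rows [[0.023, -0.009, 0.0, 0.0, 0.0, 0.0, 1.0], [0.043, -0.024, 0.0, 0.0, 0.0, 0.0, 1.0], [0.06, -0.043, 0.0, 0.0, 0.0, 0.0, 1.0], [0.074, -0.064, 0.0, 0.0, 0.0, 0.0, 1.0], [0.083, -0.087, 0.0, 0.0, 0.0, 0.0, 1.0]]
cmd [60.8, 23.8] s 490
```

move_arm(plan=[[[0.023,-0.009,0,0,0,0,1],[0.043,-0.024,0,0,0,0,1],[0.06,-0.043,0,0,0,0,1],[0.074,-0.064,0,0,0,0,1],[0.083,-0.087,0,0,0,0,1]]])

```text
t: 11.58
eef_pos: [0.5662, 0.0629, 0.0563]
eef_rot: [0.0, 0.98, 0.201, 0.002]
ft_force: [12.6, -1.6, -5.1]
opening: -0.002
```

```bash
python3 - <<'E'
from h import *
tool()
s=snap('side')
print(mk(s))
im=s['pixels'][130:250,240:370]; cv2.imwrite('pics/s12z.png',cv2.resize(np.clip(im.astype(int)*2,0,255).astype(np.uint8),None,fx=6,fy=5)[:,:,::-1])
rows(np.array([60.8,23.8]),490,10)
E
```

```text
t 11.57 a,b mm [62.2 23.5] z 0.0563 yaw 0.405 psi 69.4 rho 66.5 F [12.6 -1.6 -5.1] open -0.0
{'turn': np.float64(4.292), 'conc': np.float64(0.994), 'n': 22}
rows [[0.005, -0.024, 0.0, 0.0, 0.0, 0.0, 1.0], [0.007, -0.049, 0.0, 0.0, 0.0, 0.0, 1.0], [0.007, -0.074, 0.0, 0.0, 0.0, 0.0, 1.0], [0.005, -0.099, 0.0, 0.0, 0.0, 0.0, 1.0], [-0.001, -0.123, 0.0, 0.0, 0.0, 0.0, 1.0]]
cmd [60.4, -25.4] s 540
```

View pics/s12z.png

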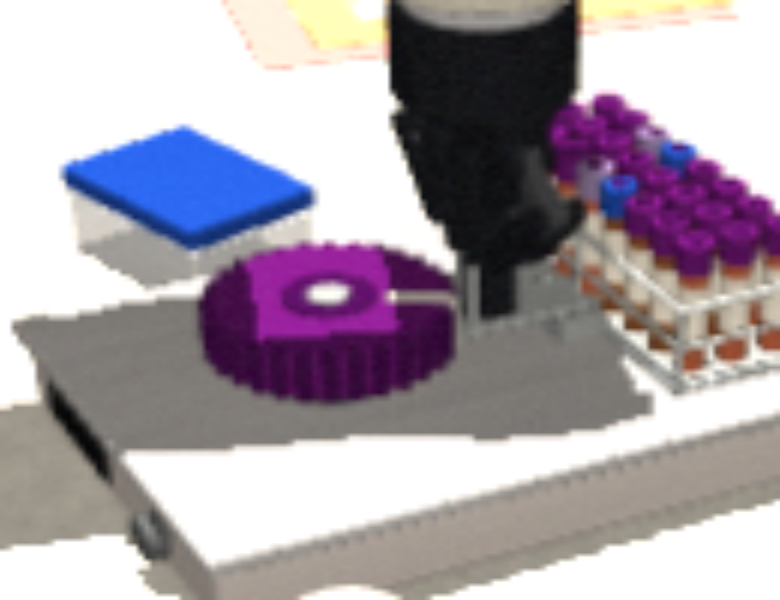

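The turn is about 10.57, with the mark at about (311,190), so about 2.0 rad remains.

move_arm(plan=[[[0.005,-0.024,0,0,0,0,1],[0.007,-0.049,0,0,0,0,1],[0.007,-0.074,0,0,0,0,1],[0.004,-0.099,0,0,0,0,1],[-0.003,-0.122,0,0,0,0,1]]])

```text
t: 12.25
eef_pos: [0.5456, 0.1085, 0.0565]
eef_rot: [-0.001, 0.98, 0.201, 0.002]
ft_force: [10.4, 7.3, -4.1]
opening: 0.001
```

```bash
python3 - <<'E'
from h import *
tool()
s=snap('side')
print(mk(s))
rows(np.array([59.6,-25]),540,8)
E
```

```text
t 12.25 a,b mm [ 61.4 -26.5] z 0.0565 yaw 0.4055 psi 113.4 rho 66.8 F [10.4  7.3 -4.1] open 0.0
{'turn': np.float64(5.192), 'conc': np.float64(0.996), 'n': 16}
rows [[-0.006, -0.02, 0.0, 0.0, 0.0, 0.0, 1.0], [-0.017, -0.037, 0.0, 0.0, 0.0, 0.0, 1.0], [-0.029, -0.052, 0.0, 0.0, 0.0, 0.0, 1.0], [-0.044, -0.066, 0.0, 0.0, 0.0, 0.0, 1.0], [-0.06, -0.077, 0.0, 0.0, 0.0, 0.0, 1.0]]
cmd [35.6, -55.8] s 580
```

move_arm(plan=[[[-0.006,-0.02,0,0,0,0,1],[-0.017,-0.037,0,0,0,0,1],[-0.029,-0.052,0,0,0,0,1],[-0.044,-0.066,0,0,0,0,1],[-0.06,-0.077,0,0,0,0,1]]])

```text
t: 12.92
eef_pos: [0.5099, 0.126, 0.0561]
eef_rot: [-0.0, 0.98, 0.201, 0.0]
ft_force: [2.8, 4.4, 0.2]
opening: -0.001
```

```bash
python3 - <<'E'
from h import *
tool()
s=snap('side');t=snap('top','top13')
print(mk(s),mk(t))
im=s['pixels'][130:250,240:370]; cv2.imwrite('pics/s13z.png',cv2.resize(np.clip(im.astype(int)*2,0,255).astype(np.uint8),None,fx=6,fy=5)[:,:,::-1])
rows(np.array([35.6,-55.8]),580,4,n=3)
E
```

```text
t 12.93 a,b mm [ 35.4 -56.7] z 0.0561 yaw 0.405 psi 148.0 rho 66.9 F [2.8 4.4 0.2] open -0.0
{'turn': np.float64(5.792), 'conc': np.float64(0.997), 'n': 11} {'turn': np.float64(5.982), 'conc': np.float64(0.528), 'n': 429}
rows [[-0.009, -0.005, 0.0, 0.0, 0.0, 0.0, 1.0], [-0.018, -0.009, 0.0, 0.0, 0.0, 0.0, 1.0], [-0.028, -0.013, 0.0, 0.0, 0.0, 0.0, 1.0]]
cmd [24.4, -61.0] s 592
```

View pics/s13z.png

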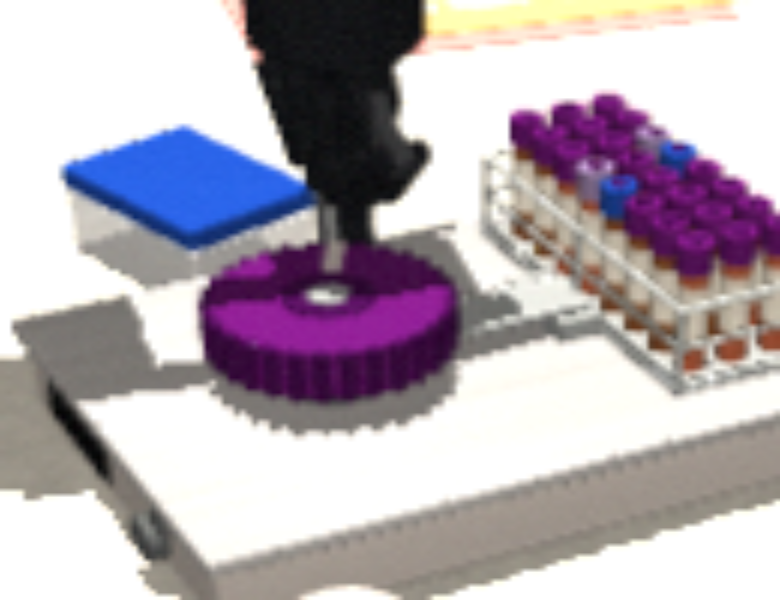

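View pics/top13.png

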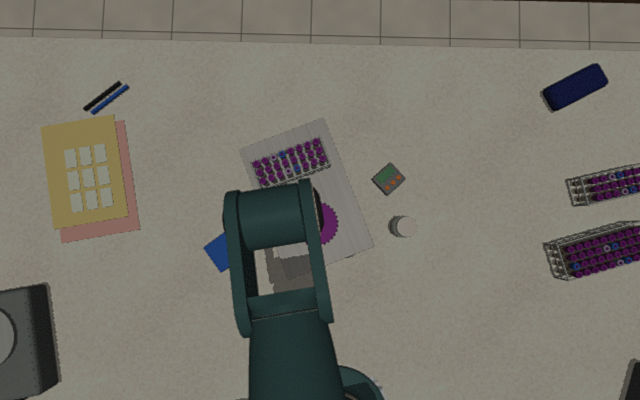

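About 0.49 rad remains. I'll go about 0.3 more, then withdraw for an accurate look.

move_arm(plan=[[[-0.013,-0.007,0,0,0,0,1],[-0.026,-0.012,0,0,0,0,1],[-0.038,-0.016,0,0,0,0,1],[-0.038,-0.016,0,0,0,0,1]]])

```text
t: 13.52
eef_pos: [0.4933, 0.1263, 0.0561]
eef_rot: [-0.001, 0.98, 0.201, 0.0]
ft_force: [-2.6, 14.0, 1.5]
opening: -0.003
```

```bash
python3 - <<'E'
from h import *
tool()
s=snap('side')
print(mk(s))
E
```

```text
t 13.53 a,b mm [ 20.3 -63.6] z 0.0561 yaw 0.4051 psi 162.3 rho 66.7 F [-2.6 14.   1.5] open -0.0
{'turn': np.float64(6.065), 'conc': np.float64(0.998), 'n': 12}
```

move_arm(plan=[[[0,-0.04,0,0,0,0,1],[0,-0.04,-0.15,0,0,0,1],[0,-0.04,-0.25,0,0,0,1],[0,0.1,-0.25,0,0,0,1],[0,0.25,-0.25,0,0,0,1]]])

```text
t: 14.2
eef_pos: [0.5334, 0.0328, 0.1566]
eef_rot: [0.0, 0.979, 0.202, 0.0]
ft_force: [0.5, 0.9, 0.0]
opening: -0.001
```

move_arm(plan=[[[0,0.13,0,0,0,0,1],[0,0.25,0,0,0,0,1],[0,0.25,0,0,0,0,1]]])

```text
t: 14.58
eef_pos: [0.5728, -0.0608, 0.1553]
eef_rot: [0.0, 0.98, 0.199, -0.001]
ft_force: [-0.4, 0.1, -1.0]
opening: -0.002
```

```bash
python3 - <<'E'
from h import *
tool()
s=snap('side');t=snap('top');w=snap('wrist','w14')
print(mk(s),mk(t))
im=t['pixels'][190:265,265:375]; cv2.imwrite('pics/t14z.png',cv2.resize(np.clip(im.astype(int)*2,0,255).astype(np.uint8),None,fx=7,fy=7,interpolation=0)[:,:,::-1])
im=s['pixels'][130:250,240:370]; cv2.imwrite('pics/s14z.png',cv2.resize(np.clip(im.astype(int)*2,0,255).astype(np.uint8),None,fx=6,fy=5)[:,:,::-1])
E
```

```text
t 14.57 a,b mm [ 20.1 139.7] z 0.1553 yaw 0.4016 psi 8.2 rho 141.1 F [-0.4  0.1 -1. ] open -0.0
{'turn': np.float64(6.071), 'conc': np.float64(0.997), 'n': 13} {'turn': np.float64(6.119), 'conc': np.float64(0.997), 'n': 36}
```

View pics/t14z.png

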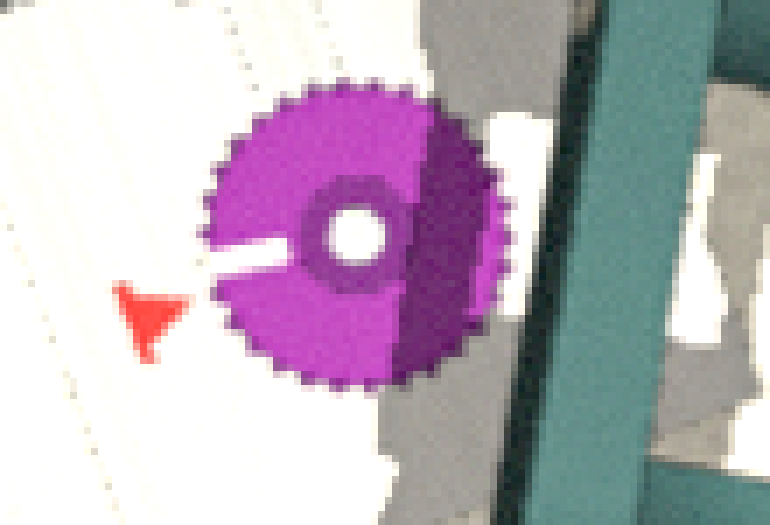

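View pics/w14.png

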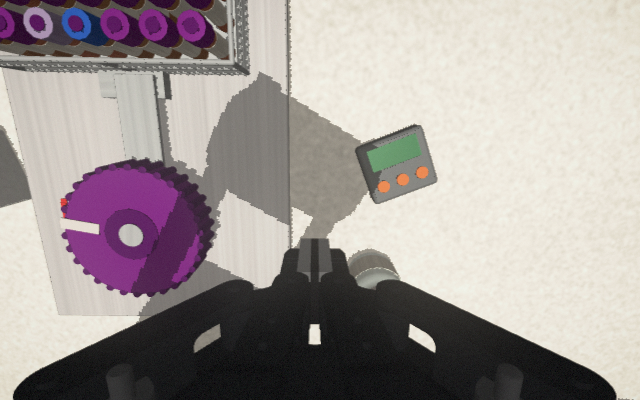

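The top view shows the hub at about (316,223.5), the mark's outer end at about (295.5,227.5) and the pointer tip at about (291.5,233). Next I'll refine the pointer direction from the deck edges.

```bash
python3 - <<'E'
from h import *
t=snap('top'); im=t['pixels']
cv2.imwrite('pics/deck.png',cv2.resize(np.clip(im[110:290,225:390].astype(int)*2,0,255).astype(np.uint8),None,fx=4,fy=3.3)[:,:,::-1])
# hub centre (grey/white disc) at z .108 approx
pur,red=measure(t)
ys,xs=np.nonzero(red); w=(im[ys,xs,0].astype(float)-im[ys,xs,1]);
P=np.array([ray(t,u,v,.061)[:2] for u,v in zip(xs,ys)]); 
print('n',len(xs),'centroid',np.average(P,axis=0,weights=w))
tri=cv2.minEnclosingTriangle(np.c_[xs,ys].astype(np.float32).reshape(-1,1,2))[1].reshape(-1,2); T=np.array([ray(t,u,v,.061)[:2] for u,v in tri]); print(T)
# hub white disc: non-purple near C
u0,v0=proj(t,[*C,.108])[0];h=[]
for y in range(int(v0)-6,int(v0)+8):
  for x in range(int(u0)-6,int(u0)+8):
    R_,G,B=im[y,x].astype(float)
    q=G/(R_+B+1)
    if q>.25 and np.hypot(x-u0,y-v0)<6: h.append((x,y,q-.2))
h=np.array(h); hc=np.average(h[:,:2],axis=0,weights=h[:,2]); print('hub',hc,[ray(t,*hc,z)[:2] for z in (.108,.115)],(u0,v0))
E
```

```text
n 57 centroid [0.46869501 0.13337906]
[[0.47939783 0.14618357]
 [0.45093208 0.13376119]
 [0.47478622 0.11970238]]
hub [315.41337218 223.19843327] [array([0.49951751, 0.05981056]), array([0.49950326, 0.05973884])] (np.float64(315.3773438075439), np.float64(223.11994291560566))
```

View pics/deck.png

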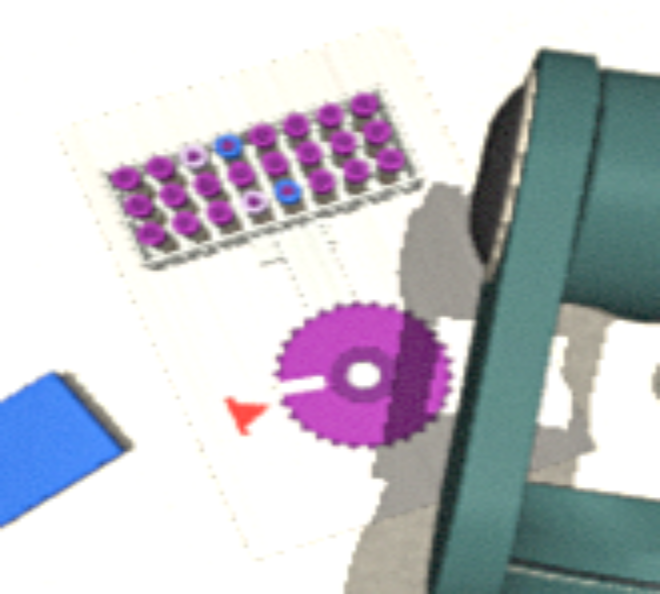

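```bash
python3 - <<'E'
from h import *
t=snap('top'); im=cv2.imread('pics/top0.png'); g=cv2.cvtColor(im,cv2.COLOR_BGR2GRAY)
for a,b in (((241.2,150.9),(287.5,278)),((325,119),(373,246)),((291,278),(372,246))):
    A=ray(t,*a,.06);B=ray(t,*b,.06);d=A-B; print(np.degrees(np.arctan2(d[1],d[0])),np.arctan2(d[1],d[0]))
# fit left/right edge: find per-row strongest colour gradient near guess line
imf=cv2.GaussianBlur(im,(3,3),0).astype(float)
for (a,b) in (((241.2,150.9),(287.5,278)),((325,119),(373,246))):
    P=[]
    for v in range(int(a[1])+8,int(b[1])-8):
        uc=a[0]+(v-a[1])*(b[0]-a[0])/(b[1]-a[1]); xs=np.arange(int(uc)-4,int(uc)+5)
        # saturation r-b distinguishes table/deck
        gr=np.abs((imf[v,xs+1]-imf[v,xs-1])).sum(1); P.append((np.average(xs,weights=gr**2),v))
    P=np.array(P,np.float32)
    W=np.array([ray(t,*p,.06)[:2] for p in P],np.float32)
    l=cv2.fitLine(W,cv2.DIST_HUBER,0,.001,.001).ravel(); yaw=np.arctan2(*( (l[1],l[0]) if l[0]>0 else (-l[1],-l[0]))); 
    n=np.array([-np.sin(yaw),np.cos(yaw)]); print('yaw',yaw,'offset from C',(l[2:]-C)@n)
print(tool())
E
```

```text
21.88566722299269 0.3819769520370265
21.726341101093006 0.37919618662544313
112.753947473559 1.9679276280343463
yaw 0.38505194 offset from C 0.11579920772362838
yaw 0.38826132 offset from C -0.11626407549247521
t 14.82 a,b mm [ 20.3 136.6] z 0.1561 yaw 0.4059 psi 8.4 rho 138.1 F [-0.9  0.9 -0.1] open 0.01
None
```

```bash
cat >> h.py <<'E'
PTR=1.960
def hub(s,zh=.108):
    im=s['pixels'].astype(float); u0,v0=proj(s,[*C,.108])[0];h=[]
    for y in range(int(v0)-7,int(v0)+9):
        for x in range(int(u0)-8,int(u0)+9):
            p=ray(s,x,y,.108)[:2]-C
            R_,G,B=im[y,x]; q=G/(R_+B+1)
            if q>.25 and np.hypot(*p)<.014: h.append((x,y,q-.2))
    h=np.array(h); hc=np.average(h[:,:2],axis=0,weights=h[:,2]); return ray(s,*hc,zh)[:2],hc
def rimc(s):
    im=s['pixels'].astype(float); u0,v0=proj(s,[*C,.108])[0]
    return None
def mk2(s):
    im=s['pixels'].astype(float); u0,v0=proj(s,[*C,.108])[0]; c,_=hub(s); P=[];W=[]
    for y in range(int(v0)-30,int(v0)+31):
        for x in range(int(u0)-30,int(u0)+31):
            p=ray(s,x,y,.108)[:2]-c; r=np.hypot(*p)
            if .024<r<.047:
                R_,G,B=im[y,x]; q=G/(R_+B+1)
                if G>24 and q>.25: P.append(p);W.append(q-.2)
    P=np.array(P);W=np.array(W); m=(P*W[:,None]).sum(0)/W.sum()
    ax=cv2.fitLine(P.astype(np.float32),cv2.DIST_L2,0,.001,.001).ravel()
    l=np.arctan2(ax[1],ax[0]); a=np.arctan2(m[1],m[0]); l=a+((l-a+np.pi/2)%np.pi-np.pi/2)
    f=lambda x: round(float((x-PTR)%(2*np.pi)),3)
    return 'c',np.round(c,4).tolist(),'turn by centroid',f(a),'by axis',f(l),len(P)
E
python3 - <<'E'
from h import *
t=snap('top');s=snap('side'); print(mk2(t),mk2(s))
for n,c in (('top',t),('side',s)):
    for k in ('0','1'):
        d=dict(c);d['pixels']=cv2.imread(f'pics/{n}{k}.png')[:,:,::-1]; print(n,k,mk2(d))
E
```

```text
('c', [0.4995, 0.0598], 'turn by centroid', 6.113, 'by axis', 6.137, 52) ('c', [0.5004, 0.0645], 'turn by centroid', 6.095, 'by axis', 5.598, 22)
top 0 ('c', [0.4996, 0.0597], 'turn by centroid', 1.408, 'by axis', 1.346, 49)
top 1 ('c', [0.4995, 0.0598], 'turn by centroid', 1.42, 'by axis', 0.853, 52)
side 0 ('c', [0.5004, 0.0644], 'turn by centroid', 1.37, 'by axis', 2.086, 33)
side 1 ('c', [0.5005, 0.0641], 'turn by centroid', 1.362, 'by axis', 2.086, 33)
```

The top view is nearly free of parallax and gives a turn of about 6.11 past the first full one (12.40 in total), so about 0.16 rad remains. I'll finish with a short tangential push from the near side, stopping slightly short.

move_arm(plan=[[[-0.061,-0.09,0.08,0,0,0,1],[-0.061,-0.09,0.2,0,0,0,1],[-0.061,-0.09,0.25,0,0,0,1],[-0.061,-0.16,0.25,0,0,0,1],[-0.061,-0.16,0.25,0,0,0,1]]])

```text
t: 15.55
eef_pos: [0.5251, -0.0085, 0.0567]
eef_rot: [0.0, 0.979, 0.202, 0.0]
ft_force: [1.0, -0.4, -0.0]
opening: -0.003
```

```bash
python3 - <<'E'
from h import *
tool()
E
```

```text
t 15.55 a,b mm [-3.7 72.9] z 0.0567 yaw 0.4062 psi -2.9 rho 72.9 F [ 1.  -0.4 -0. ] open -0.0
```

move_arm(plan=[[[0,-0.024,0,0,0,0,1],[0,-0.024,0,0,0,0,1],[0.009,-0.024,0,0,0,0,1],[0.018,-0.024,0,0,0,0,1],[0.018,-0.024,0,0,0,0,1]]])

```text
t: 16.18
eef_pos: [0.5292, 0.0005, 0.057]
eef_rot: [0.002, 0.98, 0.201, 0.001]
ft_force: [8.6, -14.1, -0.8]
opening: 0.002
```

```bash
python3 - <<'E'
from h import *
tool()
t=snap('top');s=snap('side')
print(mk2(s),mk2(t))
im=t['pixels'][190:265,265:375]; cv2.imwrite('pics/t15z.png',cv2.resize(np.clip(im.astype(int)*2,0,255).astype(np.uint8),None,fx=7,fy=7,interpolation=0)[:,:,::-1])
E
```

```text
t 16.18 a,b mm [ 3.8 66.2] z 0.057 yaw 0.4041 psi 3.3 rho 66.3 F [  8.6 -14.1  -0.8] open 0.0
('c', [0.5007, 0.0644], 'turn by centroid', 6.12, 'by axis', 0.061, 29) ('c', [0.4995, 0.0601], 'turn by centroid', 3.109, 'by axis', 3.965, 682)
```

View pics/t15z.png

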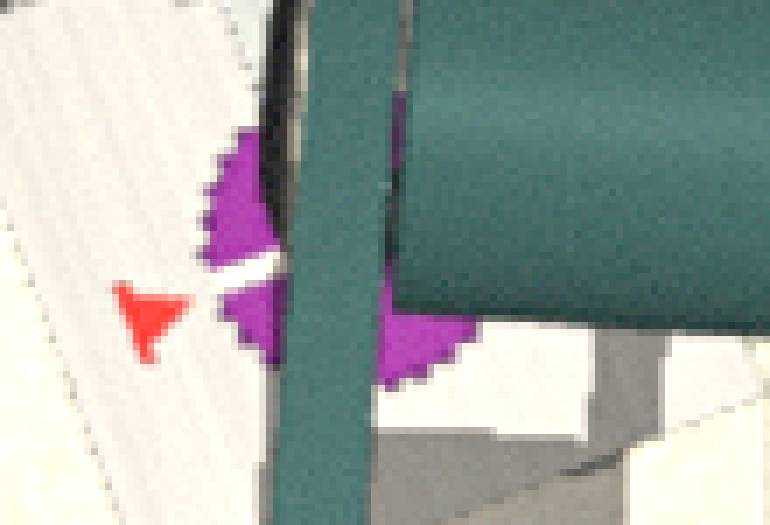

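The mark's now about 0.07–0.08 rad short (outer end at 296.5,229). I'll push 4 mm more, then back off and measure.

move_arm(plan=[[[0.005,0,0,0,0,0,1],[0.01,0,0,0,0,0,1],[0.01,0,0,0,0,0,1],[0.01,0.04,0,0,0,0,1],[0.01,0.16,0,0,0,0,1]]])

```text
t: 16.9
eef_pos: [0.5572, -0.0551, 0.0566]
eef_rot: [-0.0, 0.979, 0.202, 0.0]
ft_force: [-0.0, -0.1, 0.5]
opening: 0.002
```

move_arm(plan=[[[0,0.03,-0.1,0,0,0,1],[0,0.06,-0.2,0,0,0,1],[0,0.06,-0.2,0,0,0,1]]])

```text
t: 17.27
eef_pos: [0.5679, -0.0785, 0.1396]
eef_rot: [0.001, 0.98, 0.2, 0.002]
ft_force: [-0.2, 0.4, -0.4]
opening: -0.002
```

```bash
python3 - <<'E'
from h import *
tool()
t=snap('top');s=snap('side'); w=snap('wrist','w16')
print(mk2(s),mk2(t))
im=t['pixels'][190:265,265:375]; cv2.imwrite('pics/t16z.png',cv2.resize(np.clip(im.astype(int)*2,0,255).astype(np.uint8),None,fx=7,fy=7,interpolation=0)[:,:,::-1])
E
```

```text
t 17.27 a,b mm [  8.3 154.1] z 0.1396 yaw 0.4037 psi 3.1 rho 154.3 F [-0.2  0.4 -0.4] open -0.0
('c', [0.5004, 0.0644], 'turn by centroid', 6.281, 'by axis', 5.046, 25) ('c', [0.4995, 0.0598], 'turn by centroid', 0.041, 'by axis', 6.257, 50)
```

View pics/t16z.png

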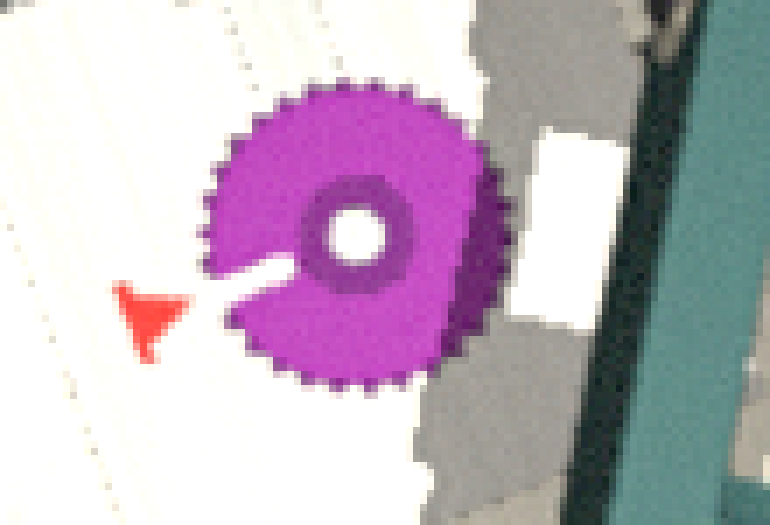

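View pics/w16.png

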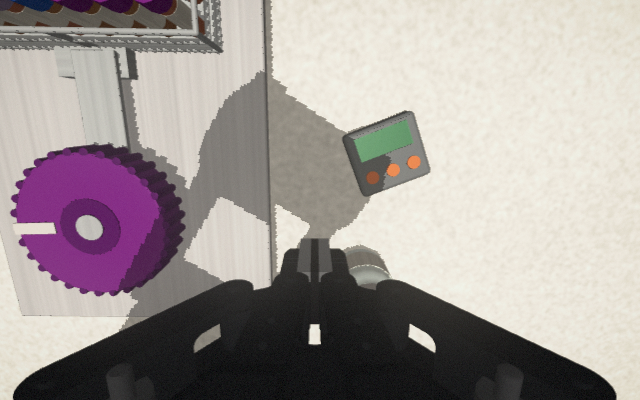

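In the top view the hub (316,223.5), the mark and the pointer tip (291.5,233) now lie on one line. The readings are 0.04 rad past, 0.03 short and 0.00, which is within measuring noise. The arm is clear, so I'm handing in.

```bash
python3 -c "
from h import *
print(finish_job())"
```

```text
the job is handed in; nothing more can be done
None
```

I rolled the shut fingertips round the collar's rim, anticlockwise, until the white mark reached the red pointer for the second time. I then backed the arm off and handed in at about 17.5 s of the 61 s allowed.

- **Final position:** the last pictures put the collar at two turns (12.57 rad) to within about 0.04 rad. By the top view's two methods it read +0.04 and −0.03 rad; the side view's centroid gave 0.00. The side view's axis fit (5.05 against 6.28) was unreliable throughout, so I ignored it. The mark, the hub and the pointer tip also lie on one line by eye in the top view.
- **Counting turns:** the collar started at about 1.4 rad and went through 6.69, 10.57 and 12.40 rad. The mark passed the pointer once on the way.
- **Forces and contact:** the highest force I read was about 38 N, at the fingertip pressing on the rim. The gripper ended about 150 mm from the collar's axis, reading no contact force.
- **Other objects:** the path stayed clear of the rack, tip box, jar and timer, and I saw no sign that they moved, but I did not measure them before and after.
- **Disagreement with the description:** the real fingertips sit about 35 mm above the reported TCP. Two cameras showed it, and lowering the TCP below deck height without contact confirmed it. I set the working height to match.

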